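Fish the parts basket out of the deep cleaning tank with the hook rod

ROBOT

A 6-joint arm with a two-finger parallel gripper is mounted at the origin on a cart in front of the work surface, level with it; the furniture and walls round the work are solid. World frame = base frame: x ahead of the robot, y to its left, z up, the work surface at z = 0. Lengths are in mm, angles in rad, forces in N, time in s.
With the tool pointing down it reaches from about 400 to 925 mm from the base axis. Payload 12.5 kg.
Tool frame: the origin (TCP) lies at the very end of the fingers, on their centre line; the grasp point (between the pads) lies 19 mm behind it (env.tcp_to_grasp is the distance from the TCP to the grasp point, in mm); z points along the fingers, x is the direction in which the jaws open and shut, and the axes are right-handed (so a half turn about z gives the same grasp; the last joint's range is limited). The gripper opens to 95 mm and grips with 3 to 60 N. Pads are 20 mm wide; open, the fingers measure 119 mm over their backs; the gripper's body (75 mm by 180 mm) begins 59 mm behind the grasp point.
Start: joints at [-1.389, 0.491, 1.559, -0, 1.092, -0.106], TCP at [177.425, -599.306, 214.661] pointing down, gripper open.
Joint ranges: [-3.1, 3.1], [-0.84, 2.19], [0.05, 2.79], [-1.13, 4.28], [0.06, 2.93], [-2.69, 2.69]. Speed limits (rad/s): [2.22, 2.22, 2.79, 3.14, 3.14, 3.14].

INTERFACE

Orientations are given as [roll, pitch, yaw] about the fixed x, y, z axes, in that order (R = Rz(yaw) Ry(pitch) Rx(roll)).
In Python, from cell import env, vision, job gives the robot as it stands.
- The arm moves only by the shell command python3 -m pendant 'ROWS' [OPENING]. ROWS is JSON, a list of rows, each a list of 4 numbers: the shift along the tool's x, y, z in mm, then the turn about the tool's z in degrees. In form: [[tx, ty, tz, turn], ...]. A call has 1 to 8 rows; each row is the pose to reach, as a shift and turn from the pose measured when the call began, along the tool's axes at that moment; what a row does not reach only later rows make up. A row lasts 1/8 s, in which the tool goes at most 62.5 mm and 10.7 degrees, less where a joint would pass 70% of its speed; a pose out of reach is approached as far as the arm can. A call with a gripper value outside its range is refused whole. OPENING is the closure, from 0 (fully open) to 1 (shut), set as the call begins (- or left out, the last holds). The fingers move at their own pace and stop on an object; the grip force is fixed at half the most. Time passes only in rows, so rows that repeat a pose let the fingers close. It gives the time, the measured TCP pose, the force and the opening at its end, in the units of the state.
- env.state(): the state, without advancing time (a new reading comes with each control period).
- vision.read_camera(name): name is "scene" or "top"; returns a dict with "pixels" (384x512x3 uint8, red, green, blue), "intrinsics" (3x3 intrinsics, pixels), "R" (3x3) and "t" (3): a world point X has camera coordinates R X + t. Camera axes: x right, y down, z forward; pixel columns grow to the right and rows downward; lengths in mm; the calibration is good to about 2 mm. A picture is of the moment at which its call begins. There is no depth.
- job.job_done(): hands the job in, once; it reports no verdict.
Trained networks look in a picture, given as the dict that the camera call returned (one of the last four; its "shot" number tells which), for a name from the list of things; names that differ only in an ending like _2 or _b are one class to them, and where a whole thing is asked for, a point or a joint stands for the part that bears it (a point fixed in the world has none). Each returns a list of dicts, best first, with "confidence" (0 to 1); they miss things now and then, are a little off and sometimes report something else, mostly with a low value. They report only what shows in the picture. A call takes as long as a camera call. They do not tell look-alikes from the thing itself.
- vision.find_in(picture, query): "at" ([x, y, z] in mm, in the coordinates of the camera as it stood for that picture, good to about 4 mm: the middle of the surface that is visible of it).
- vision.regions_of(picture, query): "pixels" (384x512 bool, what is visible of it).
The state is a dict: "t": time; "joints": joint angles; "qvel": joint speeds; "tau": joint torques, N m; "eef_pos": TCP position; "tcp_rot": TCP orientation; "ft_force": force on the tool from outside, world axes, zero at the start; "moment": the same for the moment, N m; "opening": opening from 0.0 (shut) to 1.0 (fully open).
Only numpy, scipy, OpenCV 4.12 (cv2) and the standard library are available. Lean on these libraries where they do the work, as an engineer would, in place of code of your own. Each camera call takes 0.05 s, during which the arm holds its last target.

TASK

Take the hook rod off its fork stand, use it to fish the parts basket by its yellow bail out of the deep steel tank, stand the basket flat in the blue tray, and hang the rod back in its stand. The bail is stiff and may lean either way, so feel for it: never press hard with the rod on the basket, bail or tank, set the basket down gently without tipping it over, never touch the basket with the gripper, and leave the other things where they are.

Things in the scene. Friction and masses are not known exactly. Their poses are not given: they have to be found in the camera images.
- tank: Fixed open steel tank, 110 x 74 mm outside (wire handles on its y sides reach 57 mm from the middle), 150 mm high, rounded rim 1 mm higher. Origin: centre of the underside, z up. Inside 104 mm (x) by 68 mm (y), but only 43 mm along x between two slippery white shoulder blocks, tops 55 mm above the bench. The mouth is too narrow for a gripper. Drain tap low on the -x side.
- basket: Loose steel wire basket, 0.24 to 0.42 kg, body 40 x 50 x 35 mm (x, y, z), rim flange 60 mm long in x, its underside 32 mm up. Origin: centre of the underside. Starts hung by the flange on the tank's shoulders (origin 23 mm above the bench), axes parallel to the tank's, 1.5 mm clearance in x below. Hung by a leaning bail it tilts up to 0.35 rad; set down it stands level again.
- bail_pivot (a point): Middle of the yellow bail's pivot line (along basket y), 35 mm above the basket's origin. Bail of 5 mm wire; its 54 mm crossbar along y is 36 mm from this line. Pivot stiff: slips at about 17 N. It starts leaning -0.45 to +0.45 rad, so the crossbar is up to 16 mm to the -x or +x side and 32 to 36 mm above this point. The lean is not measured: find it by touch or sight.
- hook_rod: Loose upright hook rod, 0.14 kg, 150 mm long, 6 mm steel. Origin: on the shank axis at the foot's underside, z up. The foot points to rod +x, reaches 17 mm from the axis and ends in an upturned lip (11 to 17 mm from the axis). Foot top 6 mm, lip top 14 mm above the origin; free gap between shank and lip 8 mm. Starts hanging in the stand, axes parallel to the stand's.
- rod_grip (a point): Middle of the rod's red grip block, on the shank axis, 124 mm above the rod's origin. Block 16 mm (rod x) by 24 mm (rod y), from 98 to 150 mm above the rod's origin; a 24 x 24 mm square collar is just below it, 92 to 98 mm.
- rod_stand: Fixed fork stand, base 105 x 80 mm. Origin: on the bench under the rod's hanging place, z up. Two tines, 12 mm wide, tops at 118 mm, with a 14 mm slot between them open to stand -x; tines run from 16 mm on the -x side to 30 mm on the +x side; post 52 to 64 mm on the +x side; nothing above the tines.
- rod_place (a point): On the stand's origin vertical at tine-top height, 118 mm above the bench. The hung rod's collar rests here, the rod's origin 26 mm above the bench and the foot pointing to stand +x. To come out the rod is raised some 10 mm and moved along stand -x by 40 mm or more; it goes back the reverse way.
- parts_tray: Fixed blue tray, 82 x 122 mm outside, 78 x 118 mm inside, 20 mm high, floor 2 mm thick. Origin: centre of the underside; z up.
- beaker: Glass beaker, 69 mm across, 92 mm high, a bystander. Origin: centre of the underside.
- dropper_bottle: Brown bottle with a black cap, 42 mm across, 101 mm high, a bystander. Origin: centre of the underside.
Things that resemble listed ones, but are neither listed nor needed, are in the scene too. Leave any green or turquoise look-alike of the hook_rod alone.

How it is judged (in metres and radians):
On the way, in this order (a step that is already met when the one before it is completed fails the run):
1. the basket hangs on the hook rod, its underside higher than the tank's rim (z of basket in the frame of tank above 0.15 m and contact force between hook_rod and basket above 0.5 N and contact force between basket and tank below 0.1 N), for 0.2 s.
2. the basket stands flat on the tray's floor, off the hook (z of basket in the frame of parts_tray below 0.006 m and horizontal distance between basket and parts_tray below 0.045 m and angle between basket's own z axis and vertical below 0.1 rad and contact force between hook_rod and basket below 0.1 N), for 0.2 s.
At the end, for the whole second after the job is handed in: The basket stands at rest and level (0.1 rad) on the blue tray's floor, within 45 mm of its middle, and the hook rod hangs at rest, upright (0.1 rad), collar on the stand's tines: origin 22 to 30 mm above the bench, within 15 mm of the stand's origin (z of basket in the frame of parts_tray between -0.002 and 0.006 m and horizontal distance between basket and parts_tray below 0.045 m and angle between each of basket, hook_rod's own z axis and vertical below 0.1 rad and linear speed of each of basket, hook_rod below 0.02 m/s and horizontal distance between hook_rod and rod_stand below 0.015 m and z of hook_rod in the frame of rod_stand between 0.022 and 0.03 m); the robot touches nothing.
It fails at once if the rod presses on the basket, its bail or the tank with more than 10 N (contact force between hook_rod and basket above 10 N or contact force between hook_rod and tank above 10 N).
It fails at once if the basket hits the tray with more than 18 N (contact force between basket and parts_tray above 18 N).
It fails at once if the gripper touches the basket (contact force between any of the arm, the fingers and basket above 0.3 N).
It fails at once if the basket tips over (more than 0.8 rad) (angle between basket's own z axis and vertical above 0.8 rad).
It fails at once if the beaker or the brown bottle is moved by more than 20 mm (distance of any of beaker, dropper_bottle from where it was at the start of the episode above 0.02 m).
It also fails if it takes over 72 s, if anything falls off the work surface, if the arm or the gripper's body presses on something with over 40 N, if the wrist force passes 120 N, or if a joint passes its speed limit or range.

## Working session

There is one attempt and no reset: what is moved stays moved. The work goes in short steps, Python scripts to look and compute and a shell command to move; the robot and the scene stay as the last step left them, time stands still between calls to the robot, and variables do not carry over. Pictures are saved under pics/ and viewed, and the job is handed in when it is done.

```bash
ls; mkdir -p pics
python3 - <<'E'
from cell import env, vision, job
import cv2
print(env.state())
for n in("scene","top"):
    p=vision.read_camera(n); cv2.imwrite(f"pics/{n}0.png",p["pixels"][:,:,::-1]); print(n,p["shot"],p["intrinsics"],p["R"],p["t"])
E
```

```text
pics
{'t': 0.0, 'joints': array([-1.38858688e+00,  4.91570982e-01,  1.55947551e+00,  3.02443055e-05,
        1.09172180e+00, -1.05545001e-01]), 'qvel': array([-0.00126504, -0.00040587,  0.00064902, -0.00100192, -0.00025168,
       -0.00063388]), 'tau': array([ 3.21014733e-03, -6.12639785e+01, -2.58179820e+01,  6.93791290e-02,
        4.82717052e-02, -1.43901002e-04]), 'eef_pos': array([ 177.38888327, -599.02490751,  214.0456861 ]), 'tcp_rot': array([-3.14144213e+00,  1.16627922e-03, -1.28305574e+00]), 'ft_force': array([0.15432263, 0.15124584, 0.90548276]), 'moment': array([ 0.01547584, -0.0017069 ,  0.05810044]), 'opening': 1.000339572631519}
scene 1 [[374.27496926   0.         253.3825102 ]
 [  0.         374.27496926 194.11249297]
 [  0.           0.           1.        ]] [[-0.47363452 -0.88064313 -0.01174773]
 [-0.45358914  0.25534322 -0.85384819]
 [ 0.75493525 -0.39908334 -0.52038952]] [339.24215364 348.81935492 828.94179623]
top 2 [[437.71484007   0.         250.46861679]
 [  0.         437.71484007 190.85093767]
 [  0.           0.           1.        ]] [[ 4.45939262e-04 -9.99974208e-01 -7.16830611e-03]
 [-9.97982148e-01  1.01133537e-05 -6.34951282e-02]
 [ 6.34935630e-02  7.18215651e-03 -9.97956404e-01]] [  94.6081736   601.55702494 1642.11649524]
```

View pics/scene0.png

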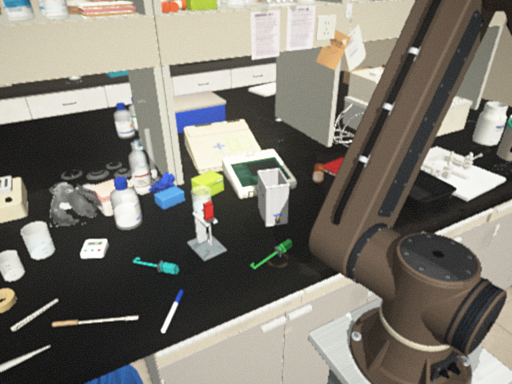

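View pics/top0.png

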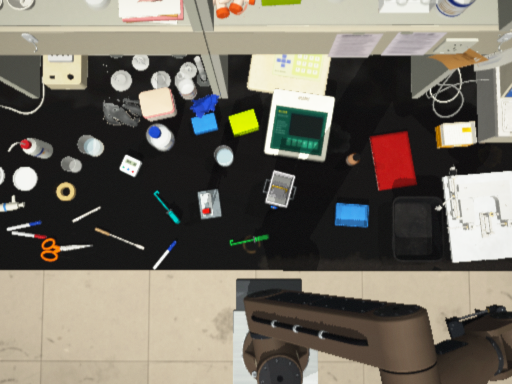

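```bash
cat > h.py <<'E'
from cell import env, vision, job
import numpy as np, cv2
def w(p,at): return p["R"].T@(np.array(at)-p["t"])
def proj(p,X):
    c=p["R"]@np.array(X,float)+p["t"]; u=p["intrinsics"]@c; return u[:2]/u[2]
def ray(p,uv,z):
    d=p["R"].T@np.linalg.inv(p["intrinsics"])@np.array([uv[0],uv[1],1.]); c=-p["R"].T@p["t"]
    return c+d*(z-c[2])/d[2]
E
python3 - <<'E'
from h import *
for n in("scene","top"):
    p=vision.read_camera(n)
    for q in "tank basket bail_pivot hook_rod rod_grip rod_stand parts_tray beaker dropper_bottle".split():
        for r in vision.find_in(p,q)[:4]:
            X=w(p,r["at"]); print(n,q,round(r["confidence"],2),X.round(),proj(p,X).round())
E
```

```text
scene tank 0.85 [554.   2. 103.] [277. 197.]
scene hook_rod 0.81 [505. 400.  15.] [163. 269.]
scene hook_rod 0.56 [513. 248. 140.] [209. 216.]
scene hook_rod 0.53 [421.  72.  15.] [279. 249.]
scene rod_grip 0.73 [515. 248. 140.] [209. 215.]
scene rod_grip 0.55 [418.  71.  13.] [280. 250.]
scene rod_grip 0.49 [510. 394.  13.] [164. 268.]
scene rod_grip 0.22 [559.   3. 100.] [275. 197.]
scene rod_stand 0.91 [556. 257.   4.] [204. 246.]
scene rod_stand 0.45 [557.   4. 102.] [276. 197.]
scene beaker 0.76 [720. 195.  75.] [201. 197.]
scene dropper_bottle 0.83 [ 709. -281.   50.] [318. 172.]
top tank 0.63 [603. -11.  88.] [279. 189.]
top bail_pivot 0.72 [602.  -9.  59.] [279. 190.]
top hook_rod 0.63 [419.  74.  26.] [256. 239.]
top hook_rod 0.52 [525. 246. 172.] [206. 210.]
top rod_grip 0.44 [526. 251. 178.] [205. 210.]
top rod_stand 0.75 [555. 242.   6.] [212. 203.]
top parts_tray 0.6 [ 511. -289.    4.] [351. 215.]
top beaker 0.67 [735. 192.  36.] [225. 155.]
```

Rod candidates are the red-grip rod in the stand (scene 209,212; top 205,211), a turquoise rod lying down (scene 160,266) and a green rod lying down (scene 275,253). I choose the red one, because it is the only one hanging in a fork stand. Next I'll check close crops.

Run:
```python
from h import *
s=cv2.imread("pics/scene0.png"); t=cv2.imread("pics/top0.png")
def c(im,x,y,r,k): return cv2.resize(im[y-r:y+r,x-r:x+r],None,fx=k,fy=k,interpolation=cv2.INTER_CUBIC)
a=np.hstack([c(s,207,220,48,4),c(s,273,197,48,4)]); 
b=np.hstack([c(t,208,203,24,8),c(t,280,190,24,8)])
cv2.imwrite("pics/cropA.png",a); cv2.imwrite("pics/cropB.png",b)
```

```text
(no output)
```

View pics/cropA.png

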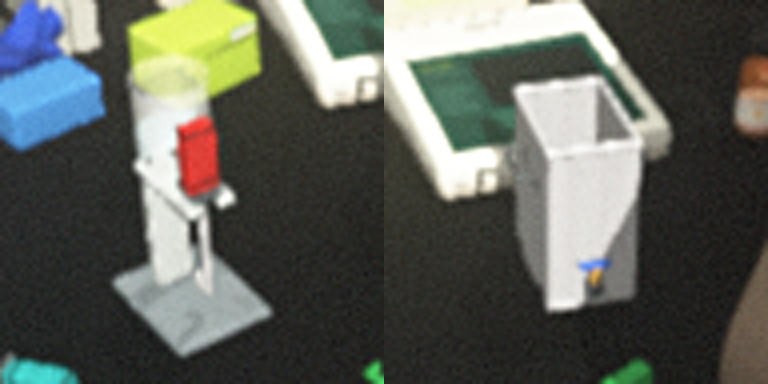

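View pics/cropB.png

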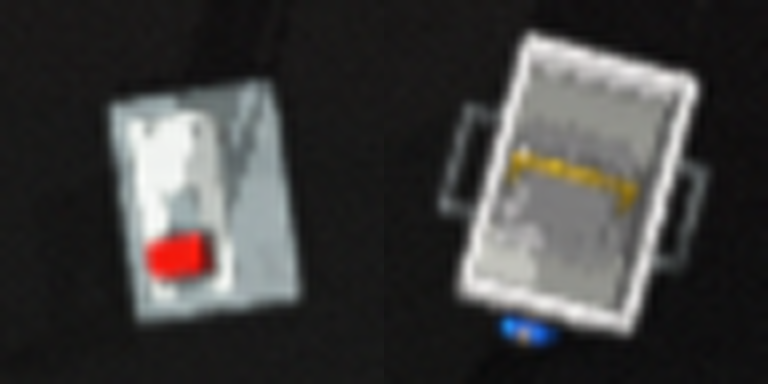

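The crops confirm it: the red-grip rod hangs in the fork, and the yellow bail is visible in the tank at top ≈(279,188). Now I'll fit the poses precisely.

Run:
```python
from h import *
t=vision.read_camera("top"); im=t["pixels"].astype(int)
R,G,B=im[...,0],im[...,1],im[...,2]
print("cam",(-t["R"].T@t["t"]).round())
def cc(m,x0,x1,y0,y1):
    mm=np.zeros(m.shape,bool); mm[y0:y1,x0:x1]=m[y0:y1,x0:x1]; ys,xs=np.nonzero(mm); return xs,ys
# red
xs,ys=cc((R>150)&(G<80)&(B<80),195,220,195,225); print("red",len(xs),xs.mean(),ys.mean(),xs.min(),xs.max(),ys.min(),ys.max())
print("red top z176",ray(t,(xs.mean(),ys.mean()),176).round(1))
off=lambda p,x0,y0,k:((np.array(p)+.5)/k-.5)+[x0,y0]
# tank rim corners from 8x crop
C=[off(np.array(c)-[384,0],256,166,8) for c in [(528,32),(697,75),(632,333),(458,295)]]
W=np.array([ray(t,c,151)[:2] for c in C]); print("rim",W.round(1),W.mean(0).round(1))
# order: (+x,+y),(+x,-y),(-x,-y),(-x,+y)
d=W[0]+W[1]-W[2]-W[3]; print("len",np.linalg.norm(d)/2,np.linalg.norm(W[0]+W[3]-W[1]-W[2])/2,"yaw",np.degrees(np.arctan2(d[1],d[0])))
e=W[0]+W[3]-W[1]-W[2]; print(np.degrees(np.arctan2(-e[0],e[1])))
# bail
m=(R>110)&(G>80)&(B<90)&(R-B>50)
xs,ys=cc(m,262,298,170,210); print("bail",list(zip(xs,ys)))
S=[off(c,184,179,8) for c in [(110,102),(272,80),(300,297),(137,322)]]
W=np.array([ray(t,c,4)[:2] for c in S]); print("base",W.round(1),W.mean(0).round(1))
d=W[0]+W[1]-W[2]-W[3];e=W[0]+W[3]-W[1]-W[2]; print(np.linalg.norm(d)/2,np.linalg.norm(e)/2,np.degrees(np.arctan2(d[1],d[0])),np.degrees(np.arctan2(-e[0],e[1])))
# tray
cv2.imwrite("pics/tray.png",cv2.resize(t["pixels"][195:235,325:380,::-1],None,fx=10,fy=10,interpolation=cv2.INTER_CUBIC))
s=vision.read_camera("scene")
cv2.imwrite("pics/gripS.png",cv2.resize(s["pixels"][180:265,175:240,::-1],None,fx=7,fy=7,interpolation=cv2.INTER_CUBIC))
cv2.imwrite("pics/tankS.png",cv2.resize(s["pixels"][155:235,240:310,::-1],None,fx=7,fy=7,interpolation=cv2.INTER_CUBIC))
im=s["pixels"].astype(int);R,G,B=im[...,0],im[...,1],im[...,2]
xs,ys=cc((R>120)&(G<70)&(B<70),195,225,190,240);print("red S",len(xs),xs.mean(),ys.mean(),xs.min(),xs.max(),ys.min(),ys.max())
```

```text
cam [ 496.   83. 1678.]
red 28 205.75 210.46428571428572 203 208 208 213
red top z176 [524.2 247.  176. ]
rim [[667.9  12.9]
 [649.  -61. ]
 [536.1 -32. ]
 [552.7  43.7]] [601.4  -9.1]
len 117.90961288829374 76.88067625767546 yaw -14.692366146334294
-13.341683380675791
bail [(np.int64(272), np.int64(185)), (np.int64(274), np.int64(185)), (np.int64(272), np.int64(186)), (np.int64(273), np.int64(186)), (np.int64(274), np.int64(186)), (np.int64(275), np.int64(186)), (np.int64(276), np.int64(186)), (np.int64(277), np.int64(186)), (np.int64(278), np.int64(186)), (np.int64(272), np.int64(187)), (np.int64(276), np.int64(187)), (np.int64(277), np.int64(187)), (np.int64(278), np.int64(187)), (np.int64(279), np.int64(187)), (np.int64(280), np.int64(187)), (np.int64(281), np.int64(187)), (np.int64(282), np.int64(187)), (np.int64(280), np.int64(188)), (np.int64(281), np.int64(188)), (np.int64(282), np.int64(188)), (np.int64(283), np.int64(188)), (np.int64(284), np.int64(188)), (np.int64(285), np.int64(188)), (np.int64(284), np.int64(189)), (np.int64(285), np.int64(189)), (np.int64(286), np.int64(189)), (np.int64(287), np.int64(189)), (np.int64(285), np.int64(190)), (np.int64(286), np.int64(190)), (np.int64(286), np.int64(191))]
base [[600.7 298.7]
 [611.3 221. ]
 [507.5 207.1]
 [495.5 284.9]] [553.8 252.9]
105.44968716406805 78.52722987181977 7.5410686820249255 8.241220233009065
red S 140 208.20714285714286 211.07857142857142 204 213 203 220
```

View pics/tray.png

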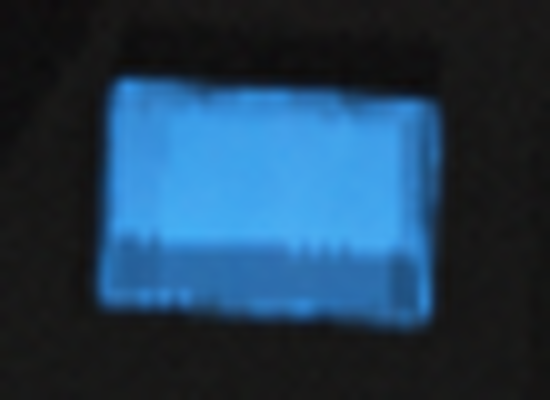

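View pics/gripS.png

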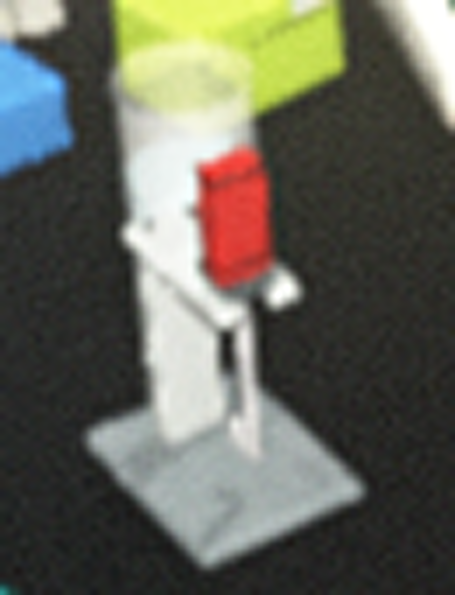

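View pics/tankS.png

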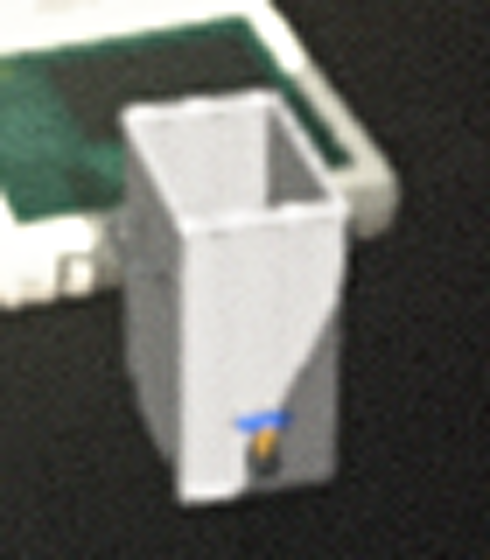

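```bash
cat > fit.py <<'E'
from h import *
from scipy.optimize import minimize
K=8
def hullmask(p,pts,win):
    x0,x1,y0,y1=win
    uv=np.array([proj(p,X) for X in pts]); q=((uv-[x0,y0]+.5)*K-.5)
    m=np.zeros(((y1-y0)*K,(x1-x0)*K),np.uint8)
    cv2.fillConvexPoly(m,np.round(cv2.convexHull(q.astype(np.float32))*16).astype(np.int32),255,shift=4)
    return cv2.resize(m,(x1-x0,y1-y0),interpolation=cv2.INTER_AREA)/255.
def box(x,y,yaw,lx,ly,z0,z1):
    c,s=np.cos(yaw),np.sin(yaw)
    return [np.array([x+c*a-s*b,y+s*a+c*b,z]) for a in(-lx/2,lx/2) for b in(-ly/2,ly/2) for z in(z0,z1)]
E
python3 - <<'E'
from fit import *
t=vision.read_camera("top");s=vision.read_camera("scene")
def red(p,win):
    x0,x1,y0,y1=win; im=p["pixels"][y0:y1,x0:x1].astype(float); d=im[...,0]-np.maximum(im[...,1],im[...,2]); return np.clip(d/130,0,1)
wt=(194,218,198,224);ws=(192,226,192,230)
rt,rs=red(t,wt),red(s,ws)
yaw=np.radians(8)
def ct(v): return ((hullmask(t,box(v[0],v[1],yaw,16,24,124,176),wt)-rt)**2).sum()
def cs(v): return ((hullmask(s,box(v[0],v[1],yaw,16,24,124,176),ws)-rs)**2).sum()
for f in (ct,cs,lambda v:ct(v)+cs(v)):
    r=min((minimize(f,v,method="Nelder-Mead",options=dict(initial_simplex=[v,(v[0]+6,v[1]),(v[0],v[1]+6)])) for v in [(520,247),(526,252),(515,243)]),key=lambda r:r.fun); print(r.x.round(1),r.fun)
off=lambda p,x0,y0,k:((np.array(p)+.5)/k-.5)+[x0,y0]
# base from scene: corners crop 7x (85,440) left=+x,+y ; (210,570) bottom = -x,+y ; (365,492) right=-x,-y
for c in [(85,440),(210,568),(365,492)]: print("baseS",ray(s,off(c,175,180,7),4).round(1))
P=[(125,110),(275,93),(345,210),(185,226)]
for c in P: print("rimS",ray(s,off(c,240,155,7),151).round(1))
print(np.mean([ray(s,off(c,240,155,7),151) for c in P],0).round(1))
for uv in [(279.3,187.4),(272.5,185.8),(286.5,189.3)]:
    X=ray(t,uv,93); d=X[:2]-[601.4,-9.1]; a=np.radians(-14); print("bar",X.round(1),"tank frame",(np.cos(a)*d[0]+np.sin(a)*d[1]).round(1),(-np.sin(a)*d[0]+np.cos(a)*d[1]).round(1))
T=[off(c,325,195,10) for c in [(110,80),(440,97),(430,325),(98,305)]]
W=np.array([ray(t,c,20)[:2] for c in T]);print("tray",W.round(1),W.mean(0).round(1))
T=[off(c,325,195,10) for c in [(165,85),(400,95),(400,250),(160,242)]]
E
```

```text
[524.  249.4] 1.6969479649383827
[523.5 245.5] 7.252961491824946
[523.7 246.1] 14.242307055320097
baseS [598.9 297.7   4. ]
baseS [493.2 280.9   4. ]
baseS [506.2 204.2   4. ]
rimS [665.6   9.9 151. ]
rimS [645.4 -61.4 151. ]
rimS [533.8 -29.3 151. ]
rimS [556.5  39.7 151. ]
[600.3 -10.3 151. ]
bar [609.4 -10.4  93. ] tank frame 8.1 0.7
bar [615.2  14.3  93. ] tank frame 7.8 26.0
bar [602.5 -36.5  93. ] tank frame 7.7 -26.3
tray [[ 557.2 -227.2]
 [ 550.7 -351.7]
 [ 464.8 -346.5]
 [ 472.3 -221.6]] [ 511.3 -286.7]
```

```bash
python3 -m pendant '[[-31,-47,-5,-7],[-63,-95,-10,-15],[-94,-143,-15,-22],[-126,-190,-20,-30],[-157,-238,-25,-37],[-188,-285,-30,-45],[-220,-333,-35,-52],[-251,-380,-40,-60]]' 0
```

```text
t: 2.3
eef_pos: [471.6, -249.2, 255.0]
tcp_rot: [3.141, -0.001, -0.231]
ft_force: [-0.4, -1.1, 0.0]
opening: 1.0
```

```bash
python3 -m pendant '[[-8,-62,0,-3],[-16,-124,0,-6],[-24,-186,0,-9],[-31,-248,0,-12],[-39,-310,0,-15],[-47,-372,10,-18],[-55,-434,25,-21],[-63,-495,40,-21.3]]'
python3 -m pendant '[[0,0,0,0],[0,0,0,0]]'
python3 - <<'E'
from h import *
print(env.state()["eef_pos"],env.state()["tcp_rot"],env.state()["ft_force"])
t=vision.read_camera("top");s=vision.read_camera("scene")
a=cv2.resize(t["pixels"][180:240,180:240,::-1],None,fx=6,fy=6,interpolation=cv2.INTER_CUBIC)
b=cv2.resize(s["pixels"][165:225,175:235,::-1],None,fx=6,fy=6,interpolation=cv2.INTER_CUBIC)
cv2.imwrite("pics/over.png",np.hstack([a,b]))
E
```

```text
t: 3.3
eef_pos: [523.4, 244.3, 215.9]
tcp_rot: [3.141, -0.001, 0.141]
ft_force: [1.3, 0.1, 1.0]
opening: 1.0
t: 3.55
eef_pos: [523.2, 244.2, 215.8]
tcp_rot: [3.141, -0.001, 0.142]
ft_force: [-0.4, -0.5, -0.0]
opening: 1.001
[523.18427901 244.23201622 215.79936521] [ 3.14096111e+00 -7.90196826e-04  1.42055530e-01] [-0.40512414 -0.53808933 -0.04243701]
```

View pics/over.png

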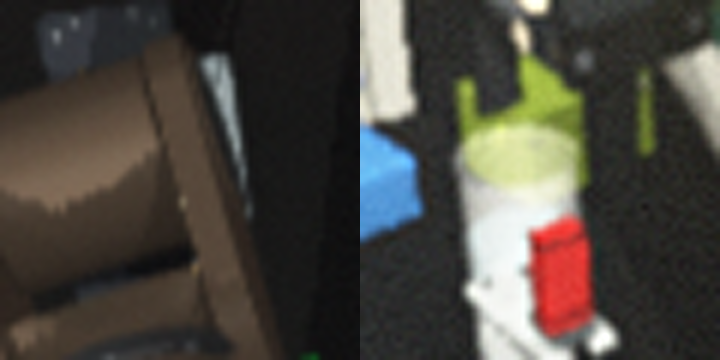

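```bash
python3 -m pendant '[[1.3,-3.2,20,0],[1.3,-3.2,45,0],[1.3,-3.2,65,0],[1.3,-3.2,78,0],[1.3,-3.2,85,0],[1.3,-3.2,85,0]]' 0
python3 - <<'E'
from h import *
s=vision.read_camera("scene")
cv2.imwrite("pics/at.png",cv2.resize(s["pixels"][150:250,160:260,::-1],None,fx=6,fy=6,interpolation=cv2.INTER_CUBIC))
E
```

```text
t: 4.4
eef_pos: [524.7, 246.3, 131.4]
tcp_rot: [3.141, -0.002, 0.14]
ft_force: [0.9, -0.3, 0.9]
opening: 1.001
```

View pics/at.png

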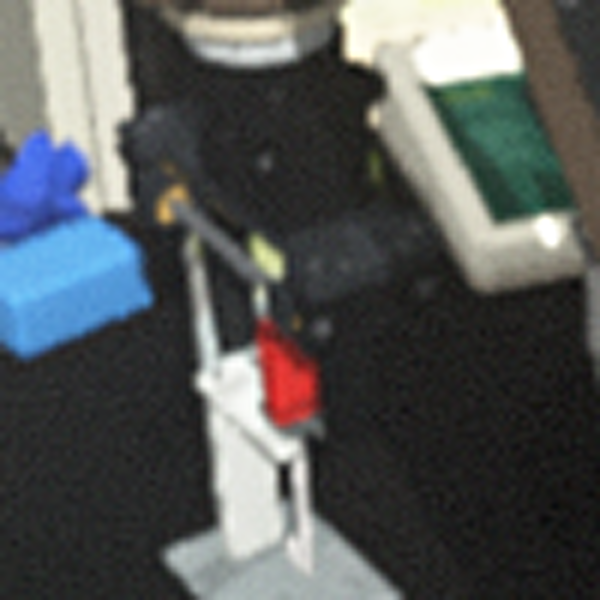

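The picture shows the block (crop 290,375) between the fingers. Closing now.

```bash
python3 -m pendant '[[0,0,0,0],[0,0,0,0],[0,0,0,0],[0,0,0,0],[0,0,0,0],[0,0,0,0],[0,0,0,0],[0,0,0,0]]' 1
python3 -m pendant '[[0,0,0,0],[0,0,0,0]]'
```

```text
t: 5.45
eef_pos: [524.8, 246.5, 131.8]
tcp_rot: [3.141, -0.002, 0.14]
ft_force: [-0.4, -0.1, 0.3]
opening: 0.216
t: 5.7
eef_pos: [524.7, 246.5, 131.8]
tcp_rot: [3.141, -0.002, 0.14]
ft_force: [-0.8, 0.6, -0.0]
opening: 0.169
```

```bash
python3 -m pendant '[[0,0,0,0],[0,0,-4,0],[0,0,-8,0],[0,0,-12,0],[0,0,-14,0],[0,0,-14,0]]'
python3 - <<'E'
from h import *
s=vision.read_camera("scene")
cv2.imwrite("pics/lift.png",cv2.resize(s["pixels"][170:250,170:250,::-1],None,fx=7,fy=7,interpolation=cv2.INTER_CUBIC))
E
```

```text
t: 6.45
eef_pos: [524.7, 246.5, 145.9]
tcp_rot: [3.141, -0.002, 0.14]
ft_force: [-0.8, 0.2, -2.0]
opening: 0.165
```

View pics/lift.png

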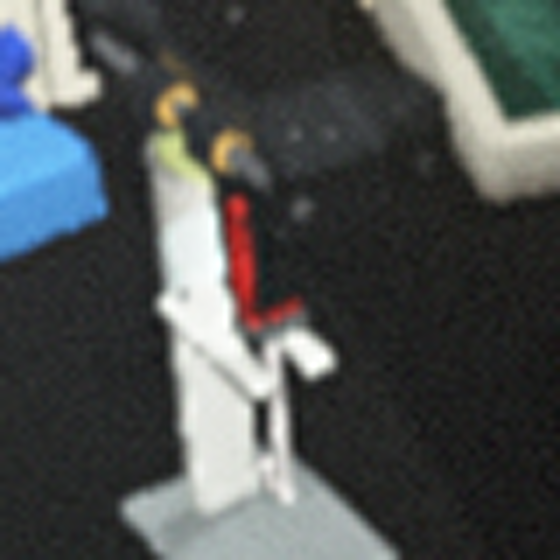

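The rod is gripped and lifted, with its collar clear of the tines. Next I slide it out along stand -x and raise it.

```bash
python3 -m pendant '[[-8,0,0,0],[-20,0,0,0],[-36,0,0,0],[-55,0,0,0],[-62,0,-30,0],[-62,0,-80,0],[-62,0,-125,0],[-62,0,-155,0]]'
python3 -m pendant '[[0,0,0,0],[0,0,0,0]]'
python3 - <<'E'
from h import *
s=vision.read_camera("scene")
cv2.imwrite("pics/out.png",cv2.resize(s["pixels"][120:260,150:290,::-1],None,fx=4,fy=4,interpolation=cv2.INTER_CUBIC))
E
```

```text
t: 7.5
eef_pos: [462.1, 237.8, 302.8]
tcp_rot: [-3.142, -0.004, 0.14]
ft_force: [-1.2, -1.2, -2.4]
opening: 0.164
t: 7.75
eef_pos: [461.1, 237.6, 301.7]
tcp_rot: [3.141, -0.003, 0.14]
ft_force: [0.0, -0.1, -3.0]
opening: 0.164
```

View pics/out.png

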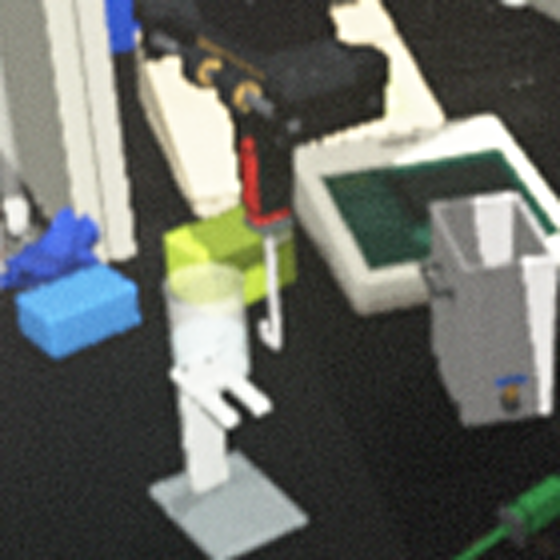

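Run:
```python
from h import *
s=vision.read_camera("scene")
for z in (196,202,294,288):
    print(z,((proj(s,(461.2,237.6,z))-[150,120])*4).round(1))
print("lip",((proj(s,(461.2+14,239.6,203))-[150,120])*4).round(1))
# TCP targets for tank frame x offset
a=np.radians(-14); c=np.array([600.8,-9.7])
for xt in (-17,-15.5,1): print(xt,(c+xt*np.array([np.cos(a),np.sin(a)])).round(1))
```

```text
196 [275.  346.8]
202 [274.4 339.1]
294 [265.5 214.7]
288 [266.1 223.2]
lip [263.  328.5]
-17 [584.3  -5.6]
-15.5 [585.8  -6. ]
1 [601.8  -9.9]
```

```bash
python3 -m pendant '[[8,24,0,3],[22,65,0,6],[37,108,0,9],[52,150,0,13],[66,192,0,16],[78,226,0,20],[86,250,0,22],[89,258.4,0,22]]'
python3 -m pendant '[[0,0,0,0],[0,0,0,0]]'
python3 - <<'E'
from h import *
t=vision.read_camera("top");s=vision.read_camera("scene")
cv2.imwrite("pics/ovtS.png",cv2.resize(s["pixels"][100:240,200:340,::-1],None,fx=4,fy=4,interpolation=cv2.INTER_CUBIC))
cv2.imwrite("pics/ovtT.png",cv2.resize(t["pixels"][150:230,240:320,::-1],None,fx=7,fy=7,interpolation=cv2.INTER_CUBIC))
p=env.state()["eef_pos"];a=np.radians(-14);d=p[:2]-[600.8,-9.7];print(np.cos(a)*d[0]+np.sin(a)*d[1],-np.sin(a)*d[0]+np.cos(a)*d[1])
E
```

```text
t: 8.85
eef_pos: [585.7, -6.9, 300.1]
tcp_rot: [3.142, 0.001, -0.245]
ft_force: [-1.2, -0.4, -1.8]
opening: 0.167
t: 9.1
eef_pos: [585.3, -6.1, 299.7]
tcp_rot: [-3.142, 0.001, -0.244]
ft_force: [-0.3, 0.6, -0.5]
opening: 0.166
-15.7936467335098 -0.21359123335592134
```

View pics/ovtS.png

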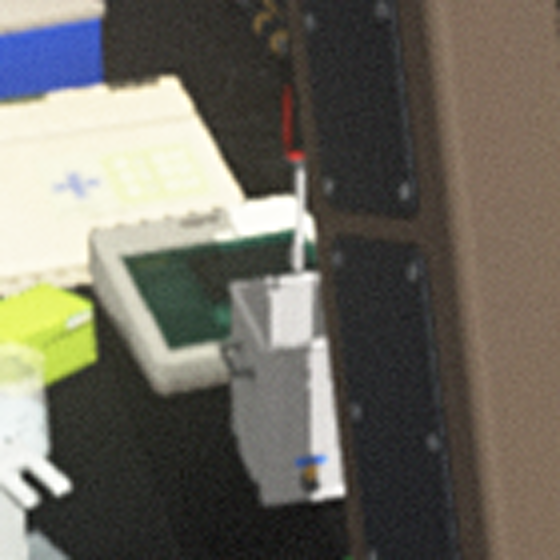

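View pics/ovtT.png

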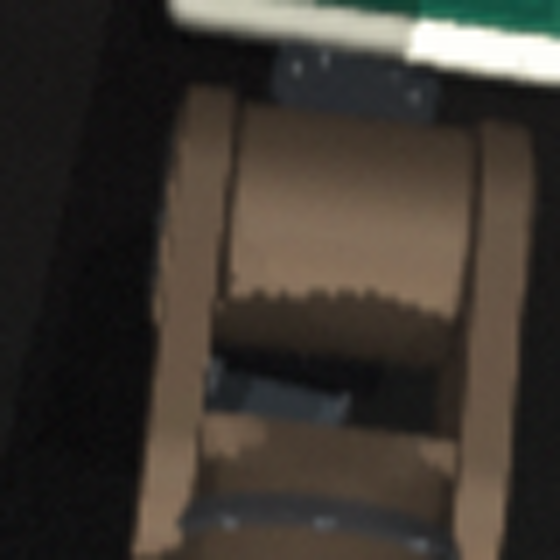

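```bash
python3 -m pendant '[[0,0,8,0],[0,0,20,0],[0,0,34,0],[0,0,48,0],[0,0,60,0],[0,0,72,0],[0,0,80,0],[0,0,84,0]]'
python3 -m pendant '[[0,0,2,0],[0,0,4,0],[0,0,6,0],[0,0,8,0]]'
python3 -m pendant '[[0,0,2,0],[0,0,4,0],[0,0,6,0],[0,0,8,0]]'
```

```text
t: 10.2
eef_pos: [585.4, -6.1, 215.6]
tcp_rot: [-3.142, 0.001, -0.244]
ft_force: [0.4, 0.1, -1.1]
opening: 0.17
t: 10.7
eef_pos: [585.4, -6.1, 207.6]
tcp_rot: [-3.142, 0.001, -0.244]
ft_force: [0.5, -0.4, -1.3]
opening: 0.168
t: 11.2
eef_pos: [585.4, -6.1, 199.5]
tcp_rot: [-3.142, 0.001, -0.244]
ft_force: [0.2, -0.4, -0.5]
opening: 0.169
```

```bash
python3 -m pendant '[[0,0,2,0],[0,0,4,0],[0,0,6,0],[0,0,8,0]]'
python3 -m pendant '[[0,0,2,0],[0,0,4,0],[0,0,6,0],[0,0,8,0]]'
```

```text
t: 11.7
eef_pos: [585.4, -6.1, 191.4]
tcp_rot: [-3.142, 0.001, -0.244]
ft_force: [0.1, 0.5, -1.2]
opening: 0.17
t: 12.2
eef_pos: [585.4, -6.1, 183.2]
tcp_rot: [-3.142, 0.001, -0.244]
ft_force: [-0.0, -0.6, -1.9]
opening: 0.169
```

```bash
python3 -m pendant '[[0,0,2,0],[0,0,4,0],[0,0,6,0],[0,0,8,0],[0,0,8,0]]'
python3 -m pendant '[[2,0,0,0],[4,0,0,0],[6,0,0,0],[8,0,0,0]]'
python3 -m pendant '[[1,0,0,0],[2,0,0,0],[3,0,0,0],[4,0,0,0]]'
```

```text
t: 12.82
eef_pos: [585.3, -6.1, 175.1]
tcp_rot: [-3.142, 0.001, -0.244]
ft_force: [0.4, 0.5, -1.5]
opening: 0.168
t: 13.32
eef_pos: [593.3, -8.0, 175.1]
tcp_rot: [3.142, 0.001, -0.244]
ft_force: [-0.1, 0.3, -1.7]
opening: 0.166
t: 13.82
eef_pos: [597.2, -9.0, 175.1]
tcp_rot: [-3.142, 0.001, -0.244]
ft_force: [-0.4, -0.4, -1.1]
opening: 0.169
```

```bash
python3 -m pendant '[[1,0,0,0],[2,0,0,0],[2,0,0,0]]'
python3 -m pendant '[[1,0,0,0],[2,0,0,0],[2,0,0,0]]'
python3 -m pendant '[[0.5,0,0,0],[1,0,0,0],[1,0,0,0]]'
```

```text
t: 14.2
eef_pos: [599.2, -9.5, 175.0]
tcp_rot: [-3.142, 0.001, -0.244]
ft_force: [0.3, -0.4, -1.8]
opening: 0.167
t: 14.58
eef_pos: [601.2, -10.0, 175.0]
tcp_rot: [3.142, 0.001, -0.244]
ft_force: [0.5, -0.5, -1.9]
opening: 0.163
t: 14.95
eef_pos: [602.2, -10.3, 175.0]
tcp_rot: [3.142, 0.001, -0.244]
ft_force: [-0.6, 0.7, -1.8]
opening: 0.163
```

```bash
python3 -m pendant '[[1,0,0,0],[1,0,0,0]]'
python3 -m pendant '[[1,0,0,0],[1,0,0,0]]'
python3 -m pendant '[[1,0,0,0],[1,0,0,0]]'
```

```text
t: 15.2
eef_pos: [603.2, -10.6, 175.0]
tcp_rot: [3.142, 0.001, -0.244]
ft_force: [-0.1, -0.2, -1.9]
opening: 0.167
t: 15.45
eef_pos: [604.3, -10.8, 175.0]
tcp_rot: [-3.142, 0.001, -0.244]
ft_force: [0.0, 0.4, -1.9]
opening: 0.166
t: 15.7
eef_pos: [605.1, -11.0, 175.0]
tcp_rot: [3.142, 0.001, -0.244]
ft_force: [-1.0, 0.2, -1.1]
opening: 0.165
```

```bash
python3 -m pendant '[[1,0,0,0],[1,0,0,0]]'
python3 -m pendant '[[0,0,0,0]]'
python3 -m pendant '[[0,0,0,0]]'
```

```text
t: 15.95
eef_pos: [606.1, -11.3, 174.9]
tcp_rot: [3.142, 0.001, -0.244]
ft_force: [-0.6, 1.3, -1.1]
opening: 0.166
t: 16.08
eef_pos: [606.1, -11.3, 174.9]
tcp_rot: [-3.142, 0.001, -0.244]
ft_force: [-1.7, -0.3, -0.9]
opening: 0.166
t: 16.2
eef_pos: [606.1, -11.3, 174.9]
tcp_rot: [3.142, 0.001, -0.244]
ft_force: [-1.4, 0.8, -0.9]
opening: 0.168
```

```bash
python3 -m pendant '[[-1,0,0,0],[-1.3,0,-2,0],[-1.3,0,-4,0],[-1.3,0,-6,0],[-1.3,0,-8,0],[-1.3,0,-10,0],[-1.3,0,-12,0]]'
python3 -m pendant '[[0,0,-1,0],[0,0,-2,0]]'
python3 -m pendant '[[0,0,-1,0],[0,0,-2,0]]'
```

```text
t: 17.08
eef_pos: [604.9, -11.0, 187.1]
tcp_rot: [3.142, 0.001, -0.244]
ft_force: [-0.4, -0.1, -1.5]
opening: 0.168
t: 17.32
eef_pos: [604.8, -11.0, 189.1]
tcp_rot: [3.142, 0.001, -0.244]
ft_force: [0.2, 0.0, -2.2]
opening: 0.165
t: 17.58
eef_pos: [604.7, -11.0, 191.1]
tcp_rot: [3.142, 0.002, -0.244]
ft_force: [0.9, -0.4, -4.4]
opening: 0.169
```

The lift shows load on the rod, so the bail is caught. Now I lift slowly and ease back toward the tank's middle.

```bash
python3 -m pendant '[[-0.5,0,-1,0],[-1,0,-2,0]]'
python3 -m pendant '[[-0.5,0,-1,0],[-1,0,-2,0]]'
python3 -m pendant '[[-0.5,0,-1,0],[-1,0,-2,0]]'
```

```text
t: 17.82
eef_pos: [603.4, -10.6, 192.7]
tcp_rot: [3.141, 0.003, -0.244]
ft_force: [-0.2, 0.5, -6.1]
opening: 0.168
t: 18.08
eef_pos: [602.3, -10.4, 194.6]
tcp_rot: [3.141, 0.003, -0.244]
ft_force: [0.4, -0.4, -5.9]
opening: 0.167
t: 18.32
eef_pos: [601.3, -10.2, 196.7]
tcp_rot: [3.141, 0.003, -0.244]
ft_force: [0.2, 0.5, -5.3]
opening: 0.167
```

```bash
python3 -m pendant '[[-0.5,0,-2,0],[-1,0,-4,0],[-1.5,0,-6,0]]'
python3 -m pendant '[[-0.5,0,-2,0],[-1,0,-4,0],[-1.5,0,-6,0]]'
python3 -m pendant '[[0,0,-2,0],[0,0,-4,0],[0,0,-6,0]]'
python3 -m pendant '[[0,0,-2,0],[0,0,-4,0],[0,0,-6,0],[0,0,-8,0]]'
```

```text
t: 18.7
eef_pos: [599.9, -9.8, 202.9]
tcp_rot: [3.141, 0.003, -0.244]
ft_force: [-0.3, 0.4, -5.3]
opening: 0.171
t: 19.08
eef_pos: [598.4, -9.4, 209.1]
tcp_rot: [3.141, 0.003, -0.244]
ft_force: [-1.2, -0.2, -6.2]
opening: 0.166
t: 19.45
eef_pos: [598.4, -9.4, 215.2]
tcp_rot: [3.141, 0.003, -0.244]
ft_force: [-0.1, 0.8, -4.9]
opening: 0.17
t: 19.95
eef_pos: [598.5, -9.4, 223.3]
tcp_rot: [3.141, 0.003, -0.244]
ft_force: [-0.9, -0.3, -5.6]
opening: 0.166
```

```bash
python3 -m pendant '[[0,0,-3,0],[0,0,-7,0],[0,0,-12,0],[0,0,-17,0],[0,0,-22,0],[0,0,-27,0],[0,0,-31,0],[0,0,-33,0]]'
python3 -m pendant '[[0,0,-3,0],[0,0,-8,0],[0,0,-14,0],[0,0,-20,0],[0,0,-26,0],[0,0,-32,0],[0,0,-37,0],[0,0,-40,0]]'
python3 -m pendant '[[0,0,-3,0],[0,0,-8,0],[0,0,-16,0],[0,0,-25,0],[0,0,-35,0],[0,0,-45,0],[0,0,-52,0],[0,0,-55,0]]'
python3 -m pendant '[[0,0,0,0],[0,0,0,0],[0,0,0,0]]'
python3 - <<'E'
from h import *
t=vision.read_camera("top");s=vision.read_camera("scene")
cv2.imwrite("pics/hangS.png",cv2.resize(s["pixels"][80:240,200:340,::-1],None,fx=3.7,fy=3.7,interpolation=cv2.INTER_CUBIC))
E
```

```text
t: 20.95
eef_pos: [598.6, -9.4, 256.6]
tcp_rot: [3.141, 0.003, -0.244]
ft_force: [-0.6, 0.4, -5.0]
opening: 0.168
t: 21.95
eef_pos: [598.8, -9.4, 297.0]
tcp_rot: [3.141, 0.002, -0.244]
ft_force: [-0.1, 0.0, -5.4]
opening: 0.166
t: 22.95
eef_pos: [598.9, -9.5, 352.4]
tcp_rot: [3.142, 0.002, -0.244]
ft_force: [0.3, 0.1, -5.7]
opening: 0.169
t: 23.32
eef_pos: [598.9, -9.5, 352.1]
tcp_rot: [3.141, 0.002, -0.244]
ft_force: [-0.2, 0.8, -5.6]
opening: 0.167
```

View pics/hangS.png

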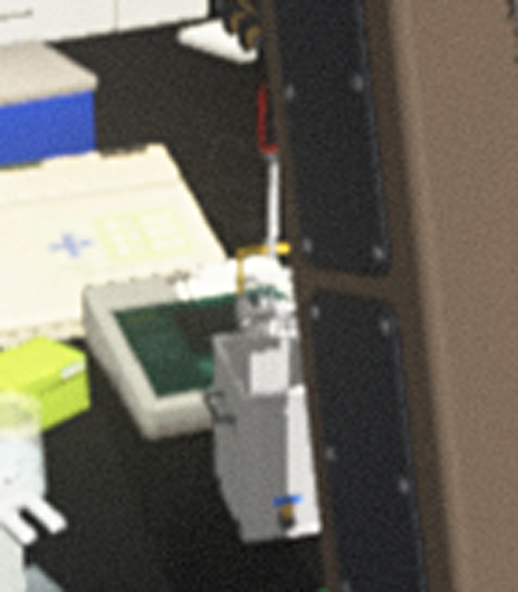

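The basket hangs on the hook by its bail (crop 265,248), above the tank rim. I carry it to the tray.

```bash
python3 -m pendant '[[0,1,-3,0],[-0.5,5,-8,0],[-1,12,-12,0],[-2,22,-15,0],[-4,36,-15,-1],[-6,54,-15,-2],[-8,74,-15,-3],[-10,95,-15,-4]]'
python3 -m pendant '[[-2,22,0,-1],[-4,44,0,-2],[-6,66,0,-3],[-8,88,0,-4],[-10,108,0,-5],[-12,126,0,-6],[-13,140,0,-7],[-14,150,0,-7]]'
python3 - <<'E'
from h import *
s=env.state();p=s["eef_pos"];y=s["tcp_rot"][2];d=np.array([501.5,-287])-p[:2]
print(p,y,d@[np.cos(y),np.sin(y)],d@[np.sin(y),-np.cos(y)],np.degrees(y+.05),s["ft_force"])
E
```

```text
t: 24.42
eef_pos: [565.7, -100.4, 367.5]
tcp_rot: [3.142, 0.002, -0.174]
ft_force: [0.1, -0.1, -5.9]
opening: 0.169
t: 25.42
eef_pos: [525.5, -246.7, 367.6]
tcp_rot: [-3.142, 0.002, -0.052]
ft_force: [-0.2, -0.6, -6.0]
opening: 0.165
[ 525.51454904 -246.72561354  367.6349683 ] -0.05242585325221283 -21.871102950209043 41.47745924922884 -0.13899115306987975 [-0.20900766 -0.55201383 -5.99071991]
```

```bash
python3 -m pendant '[[-3,5,0,0],[-6,12,0,0],[-10,20,0,0],[-14,28,0,0],[-18,34,0,0],[-21,39,0,0],[-22,41.5,0,0],[-22,41.5,0,0]]'
python3 -m pendant '[[0,0,8,0],[0,0,20,0],[0,0,35,0],[0,0,50,0],[0,0,65,0],[0,0,80,0],[0,0,92,0],[0,0,100,0]]'
python3 -m pendant '[[0,0,8,0],[0,0,16,0],[0,0,24,0],[0,0,32,0],[0,0,38,0],[0,0,42,0],[0,0,42,0],[0,0,42,0]]'
python3 - <<'E'
from h import *
t=vision.read_camera("top");s=vision.read_camera("scene")
cv2.imwrite("pics/trS.png",cv2.resize(s["pixels"][80:240,270:470,::-1],None,fx=3.7,fy=3.7,interpolation=cv2.INTER_CUBIC))
cv2.imwrite("pics/trT.png",cv2.resize(t["pixels"][170:260,300:400,::-1],None,fx=6,fy=6,interpolation=cv2.INTER_CUBIC))
E
```

```text
t: 26.42
eef_pos: [501.3, -287.1, 367.7]
tcp_rot: [-3.142, 0.002, -0.053]
ft_force: [0.8, -0.6, -5.4]
opening: 0.163
t: 27.42
eef_pos: [501.1, -287.1, 266.9]
tcp_rot: [-3.141, 0.002, -0.053]
ft_force: [0.0, -0.4, -6.0]
opening: 0.165
t: 28.42
eef_pos: [501.1, -287.2, 225.2]
tcp_rot: [3.142, 0.002, -0.053]
ft_force: [0.6, 0.3, -5.4]
opening: 0.17
```

View pics/trS.png

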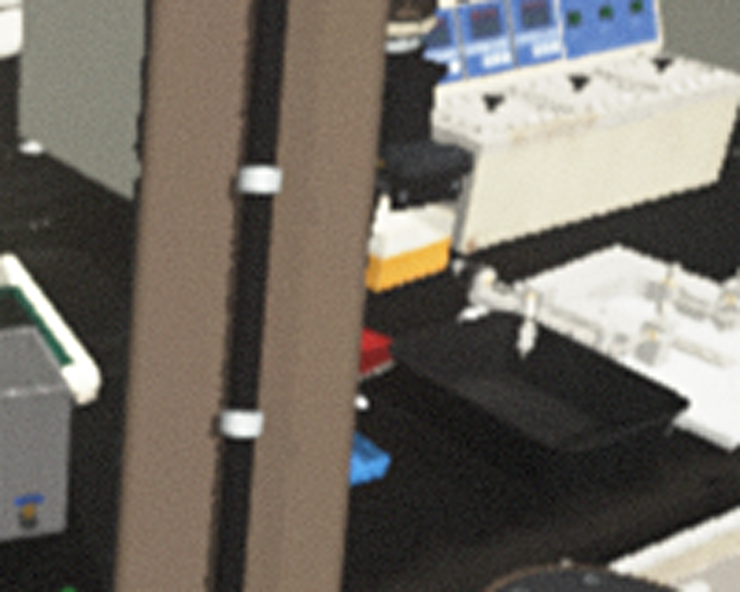

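View pics/trT.png

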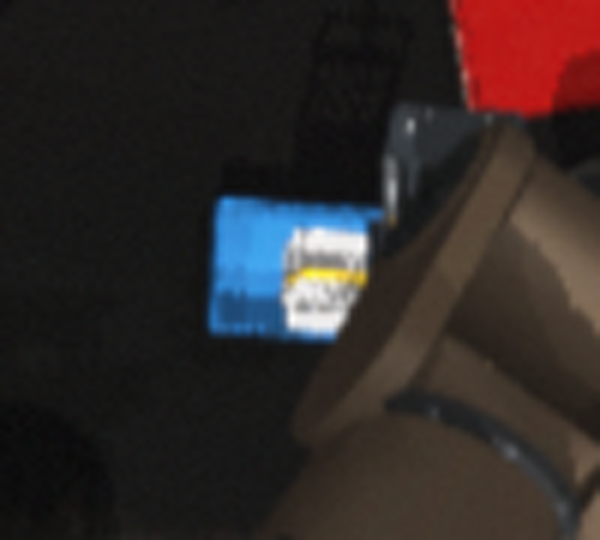

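```bash
python3 -m pendant '[[0,0,6,0],[0,0,13,0],[0,0,20,0],[0,0,27,0],[0,0,34,0],[0,0,38,0],[0,0,41,0],[0,0,42,0]]'
python3 -m pendant '[[0,0,0.6,0],[0,0,1.2,0],[0,0,1.8,0],[0,0,2.4,0],[0,0,3,0],[0,0,3.6,0]]'
python3 -m pendant '[[0,0,0.6,0],[0,0,1.2,0],[0,0,1.8,0],[0,0,2.4,0]]'
python3 -m pendant '[[0,0,0.6,0],[0,0,1.2,0],[0,0,1.8,0],[0,0,2.4,0]]'
```

```text
t: 29.52
eef_pos: [501.0, -287.1, 183.1]
tcp_rot: [3.142, 0.002, -0.053]
ft_force: [0.7, -0.5, -4.3]
opening: 0.165
t: 30.28
eef_pos: [501.0, -287.1, 179.4]
tcp_rot: [3.142, 0.002, -0.053]
ft_force: [-0.1, 0.8, -5.3]
opening: 0.163
t: 30.78
eef_pos: [501.0, -287.1, 177.0]
tcp_rot: [-3.142, 0.002, -0.053]
ft_force: [-0.3, -0.6, -5.8]
opening: 0.168
t: 31.28
eef_pos: [501.0, -287.1, 174.6]
tcp_rot: [3.142, 0.002, -0.053]
ft_force: [-1.1, -0.1, -5.3]
opening: 0.167
```

```bash
python3 -m pendant '[[0,0,0.7,0],[0,0,1.4,0],[0,0,2.1,0]]'
python3 -m pendant '[[1,0,0.5,0],[2,0,1,0],[2,0,1,0]]'
```

```text
t: 31.65
eef_pos: [501.2, -287.2, 172.7]
tcp_rot: [3.141, 0.001, -0.053]
ft_force: [0.9, 1.3, -2.2]
opening: 0.169
t: 32.02
eef_pos: [503.4, -287.4, 171.7]
tcp_rot: [3.141, 0.001, -0.053]
ft_force: [0.9, -0.6, -2.2]
opening: 0.167
```

```bash
python3 -m pendant '[[1.5,0,0.5,0],[3,0,1,0],[3,0,1,0]]'
python3 -m pendant '[[1.5,0,0.5,0],[3,0,1,0],[3,0,1,0]]'
```

```text
t: 32.4
eef_pos: [506.5, -287.5, 170.7]
tcp_rot: [3.141, 0.001, -0.053]
ft_force: [0.1, 0.7, -3.1]
opening: 0.163
t: 32.78
eef_pos: [509.6, -287.7, 169.7]
tcp_rot: [3.141, 0.001, -0.052]
ft_force: [0.5, -0.5, -1.4]
opening: 0.168
```

```bash
python3 -m pendant '[[1.5,0,0.7,0],[3,0,1.4,0],[3,0,1.4,0]]'
python3 -m pendant '[[0.5,0,0.7,0],[1,0,1.4,0],[1,0,2,0],[1,0,2,0]]'
python3 - <<'E'
from h import *
t=vision.read_camera("top")
cv2.imwrite("pics/tr2.png",cv2.resize(t["pixels"][170:260,300:400,::-1],None,fx=6,fy=6,interpolation=cv2.INTER_CUBIC))
E
```

```text
t: 33.15
eef_pos: [512.5, -287.8, 168.1]
tcp_rot: [3.141, 0.001, -0.052]
ft_force: [-0.8, -0.2, -0.9]
opening: 0.167
t: 33.65
eef_pos: [513.5, -287.9, 166.1]
tcp_rot: [3.141, 0.001, -0.052]
ft_force: [-1.5, -0.8, -1.7]
opening: 0.174
```

View pics/tr2.png

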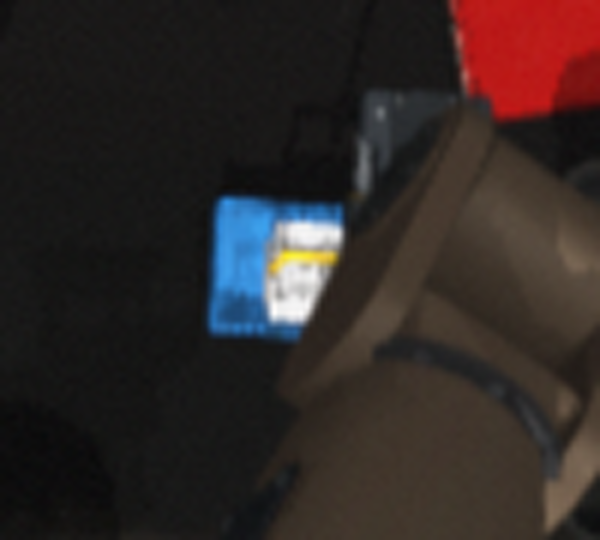

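```bash
python3 -m pendant '[[-1,0,0,0],[-2,0,0,0],[-2,0,2,0],[-2,0,4,0],[-2,0,6,0],[-2,0,8,0],[-2,0,10,0],[-2,0,10,0]]'
python3 -m pendant '[[-2,0,0,0],[-4,0,0,0],[-4,0,0,0]]'
```

```text
t: 34.7
eef_pos: [511.4, -287.7, 155.8]
tcp_rot: [3.141, 0.002, -0.052]
ft_force: [-0.8, 0.4, -1.3]
opening: 0.165
t: 35.08
eef_pos: [507.4, -287.6, 155.9]
tcp_rot: [3.141, 0.002, -0.053]
ft_force: [0.5, -0.1, -1.1]
opening: 0.169
```

```bash
python3 -m pendant '[[-2,0,0,0],[-4,0,0,0],[-6,0,0,0],[-6,0,0,0]]'
python3 -m pendant '[[-2,0,0,0],[-5,0,0,0],[-8,0,0,0],[-8,0,0,0]]'
```

```text
t: 35.58
eef_pos: [501.2, -287.2, 156.0]
tcp_rot: [3.141, 0.002, -0.053]
ft_force: [0.6, 0.5, -2.0]
opening: 0.168
t: 36.08
eef_pos: [493.0, -286.8, 156.0]
tcp_rot: [3.141, 0.002, -0.053]
ft_force: [-0.5, 0.5, -0.8]
opening: 0.168
```

```bash
python3 -m pendant '[[0,0,-3,0],[0,0,-6,0],[0,0,-10,0],[0,0,-14,0]]'
python3 -m pendant '[[0,0,-4,0],[0,0,-10,0],[0,0,-16,0],[0,0,-22,0]]'
python3 -m pendant '[[0,0,-15,0],[0,0,-40,0],[0,0,-70,0],[0,0,-95,0],[0,0,-105,0]]'
python3 - <<'E'
from h import *
t=vision.read_camera("top");s=vision.read_camera("scene")
cv2.imwrite("pics/tr3.png",np.hstack([cv2.resize(p["pixels"][y:y+90,x:x+90,::-1],None,fx=4.4,fy=4.4,interpolation=cv2.INTER_CUBIC) for p,x,y in((t,310,170),(s,310,140))]))
e=env.state();p=e["eef_pos"];y=e["tcp_rot"][2];d=np.array([462.4,237.7])-p[:2]
print(p,y,d@[np.cos(y),np.sin(y)],d@[np.sin(y),-np.cos(y)],np.degrees(y-.14),e["ft_force"])
E
```

```text
t: 36.58
eef_pos: [493.1, -286.8, 170.4]
tcp_rot: [3.141, 0.001, -0.053]
ft_force: [-0.1, 0.2, -1.2]
opening: 0.172
t: 37.08
eef_pos: [493.2, -286.8, 192.8]
tcp_rot: [3.141, 0.001, -0.053]
ft_force: [-0.1, 0.4, -2.1]
opening: 0.164
t: 37.7
eef_pos: [493.5, -287.0, 299.9]
tcp_rot: [3.14, -0.001, -0.053]
ft_force: [0.4, 0.2, -1.8]
opening: 0.17
[ 493.40077718 -286.88215793  298.86947744] -0.05275446192463762 -58.618864052924465 -522.2176915619905 -11.04401715059686 [-0.6168098   0.40018567 -1.28898248]
```

View pics/tr3.png

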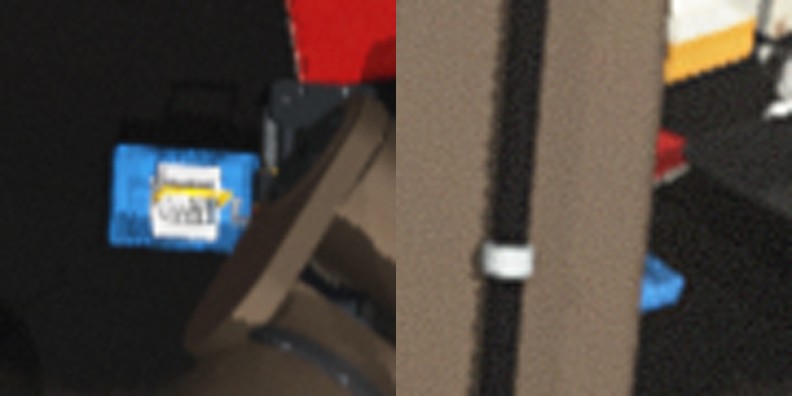

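The basket stands upright in the tray (crop 185,200) and the hook is free. I return the rod to the stand.

```bash
python3 -m pendant '[[-2,-20,0,0],[-6,-56,0,-1],[-11,-100,0,-2],[-17,-150,0,-4],[-23,-200,0,-5],[-29,-250,0,-6],[-35,-300,0,-7],[-40,-340,0,-8]]'
python3 - <<'E'
from h import *
e=env.state();p=e["eef_pos"];y=e["tcp_rot"][2];d=np.array([462.4,237.7])-p[:2]
print(p,y,d@[np.cos(y),np.sin(y)],d@[np.sin(y),-np.cos(y)],np.degrees(y-.14),e["ft_force"])
E
```

```text
t: 38.8
eef_pos: [470.1, 57.2, 297.7]
tcp_rot: [3.141, 0.002, 0.088]
ft_force: [0.2, 0.2, -2.5]
opening: 0.166
[470.05290518  57.23726025 297.71329704] 0.08844412650674238 8.317076120690169 -180.43334957902584 -2.9539339602740546 [ 0.22636853  0.18633032 -2.53792681]
```

```bash
python3 -m pendant '[[2,-40,0,-0.5],[4,-80,0,-1],[5,-115,0,-2],[6,-145,0,-2.5],[7,-165,0,-3],[8,-176,0,-3],[8.3,-180.4,0,-3],[8.3,-180.4,0,-3]]'
python3 -m pendant '[[0,0,20,0],[0,0,50,0],[0,0,85,0],[0,0,115,0],[0,0,135,0],[0,0,147,0],[0,0,151,0],[0,0,151,0]]'
python3 - <<'E'
from h import *
e=env.state();p=e["eef_pos"];y=e["tcp_rot"][2];d=np.array([524.7,246.5])-p[:2]
print(p,y,d@[np.cos(y),np.sin(y)],d@[np.sin(y),-np.cos(y)],np.degrees(y-.14),e["ft_force"])
s=vision.read_camera("scene")
cv2.imwrite("pics/back.png",cv2.resize(s["pixels"][150:260,160:270,::-1],None,fx=5,fy=5,interpolation=cv2.INTER_CUBIC))
E
```

```text
t: 39.8
eef_pos: [462.2, 237.5, 297.3]
tcp_rot: [3.141, 0.002, 0.141]
ft_force: [-0.3, 0.5, -1.0]
opening: 0.169
t: 40.8
eef_pos: [462.2, 237.2, 146.7]
tcp_rot: [3.141, 0.001, 0.14]
ft_force: [-0.1, -0.1, -0.9]
opening: 0.165
[462.1853837  237.24687542 146.7077123 ] 0.14043578532243006 63.19436823916223 -0.4115685617493811 0.024968659748989576 [-0.14855989 -0.06437083 -0.86451265]
```

View pics/back.png

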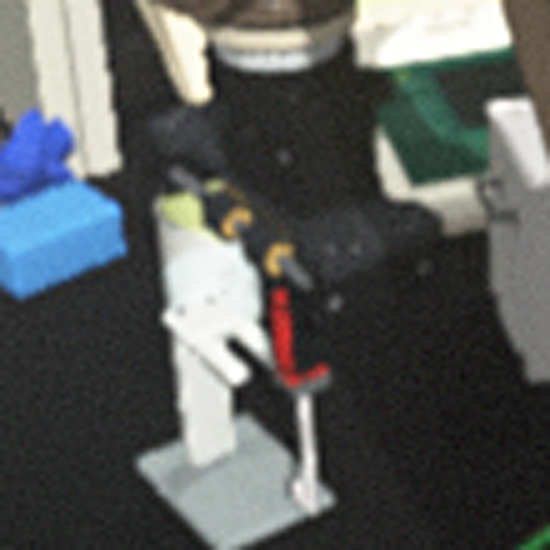

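```bash
python3 -m pendant '[[6,0,0,0],[16,0,0,0],[28,0,0,0],[40,0,0,0],[50,-0.4,0,0],[58,-0.4,0,0],[63.2,-0.4,0,0],[63.2,-0.4,0,0]]'
python3 -m pendant '[[0,0,3,0],[0,0,6,0],[0,0,9,0],[0,0,11,0],[0,0,12.5,0],[0,0,13.5,0]]'
python3 -m pendant '[[0,0,0.5,0],[0,0,1,0],[0,0,1.5,0]]'
```

```text
t: 41.85
eef_pos: [524.9, 246.6, 146.8]
tcp_rot: [3.141, 0.001, 0.14]
ft_force: [0.4, 0.2, -1.9]
opening: 0.165
t: 42.6
eef_pos: [524.9, 246.6, 133.2]
tcp_rot: [3.141, 0.001, 0.14]
ft_force: [-0.2, 0.2, -1.1]
opening: 0.168
t: 42.98
eef_pos: [524.9, 246.6, 131.7]
tcp_rot: [3.141, 0.001, 0.14]
ft_force: [-0.5, -0.3, 4.4]
opening: 0.166
```

Contact on the tines at the original height, so I release.

```bash
python3 -m pendant '[[0,0,-0.2,0],[0,0,-0.2,0]]'
python3 -m pendant '[[0,0,0,0],[0,0,0,0],[0,0,0,0],[0,0,0,0],[0,0,0,0],[0,0,0,0],[0,0,0,0],[0,0,0,0]]' 0
python3 - <<'E'
from h import *
s=vision.read_camera("scene")
cv2.imwrite("pics/rel.png",cv2.resize(s["pixels"][150:260,160:270,::-1],None,fx=5,fy=5,interpolation=cv2.INTER_CUBIC))
E
```

```text
t: 43.22
eef_pos: [525.0, 246.6, 132.0]
tcp_rot: [3.141, 0.001, 0.14]
ft_force: [-0.1, 0.7, -0.9]
opening: 0.166
t: 44.22
eef_pos: [525.0, 246.6, 131.9]
tcp_rot: [3.141, 0.001, 0.14]
ft_force: [0.8, -0.1, 0.0]
opening: 0.949
```

View pics/rel.png

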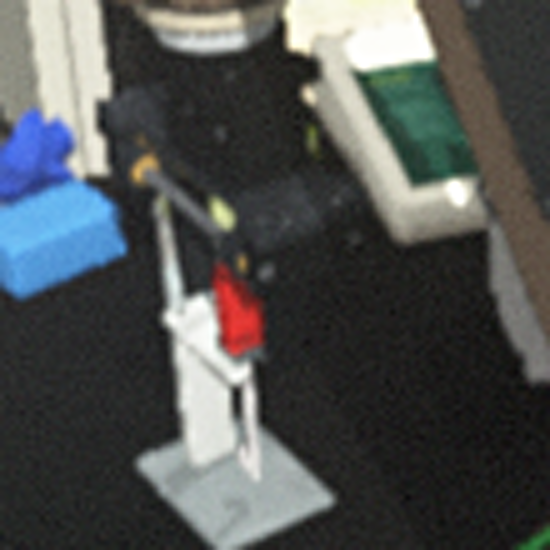

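```bash
python3 -m pendant '[[0,0,-8,0],[0,0,-20,0],[0,0,-40,0],[0,0,-65,0],[0,0,-90,0],[0,0,-115,0],[0,0,-128,0],[0,0,-130,0]]' 0
python3 -m pendant '[[0,20,0,0],[0,60,0,0],[0,110,0,0],[0,160,0,0],[0,190,0,0],[0,200,0,0],[0,200,0,0]]'
python3 - <<'E'
from h import *
print(env.state()["ft_force"])
s=vision.read_camera("scene");t=vision.read_camera("top")
c=lambda p,x,y:cv2.resize(p["pixels"][y:y+90,x:x+90,::-1],None,fx=4.2,fy=4.2,interpolation=cv2.INTER_CUBIC)
cv2.imwrite("pics/end.png",np.hstack([c(s,165,175),c(s,310,140)]));cv2.imwrite("pics/endT.png",np.hstack([c(t,165,160),c(t,310,170)]))
for q in("basket","hook_rod","beaker","dropper_bottle"):
    for p in(s,t):
        for r in vision.find_in(p,q)[:3]: print(q,p["shot"],round(r["confidence"],2),w(p,r["at"]).round())
E
```

```text
t: 45.28
eef_pos: [525.2, 246.7, 262.8]
tcp_rot: [3.141, -0.0, 0.14]
ft_force: [-0.5, -0.3, -0.1]
opening: 0.999
t: 46.15
eef_pos: [552.9, 48.2, 262.4]
tcp_rot: [3.141, 0.001, 0.139]
ft_force: [0.0, 0.7, 0.4]
opening: 0.999
[0.03914827 0.68034104 0.35483317]
basket 27 0.71 [ 510. -296.   38.]
basket 27 0.49 [739. 195.  37.]
hook_rod 26 0.76 [514. 248. 141.]
hook_rod 26 0.66 [506. 398.  17.]
hook_rod 26 0.5 [417.  78.  11.]
hook_rod 27 0.59 [520. 397.  22.]
hook_rod 27 0.53 [523. 244. 175.]
beaker 27 0.74 [735. 193.  36.]
dropper_bottle 26 0.42 [721. 197.  73.]
```

View pics/end.png

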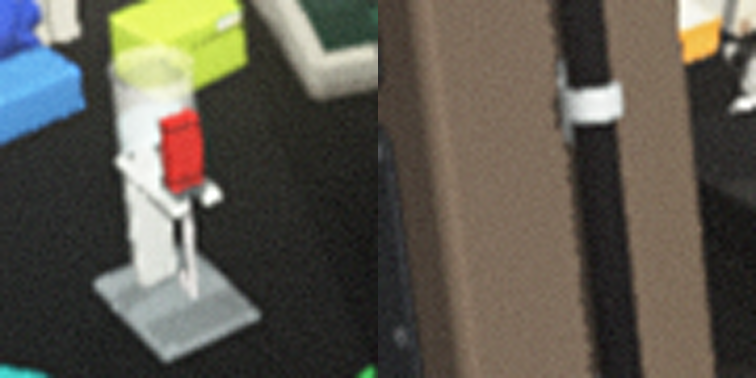

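View pics/endT.png

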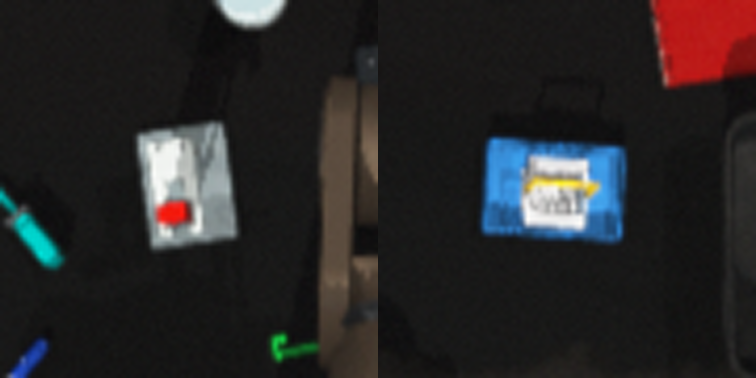

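The rod hangs in the fork exactly as at the start, and the basket stands centred in the tray. I hand the job in.

Run:
```python
from h import *
print(job.job_done())
```

```text
the job is handed in; nothing more can be done
None
```

I took the red-grip rod from its stand, hooked the basket out of the tank by its bail, stood it in the blue tray and hung the rod back up. I handed the job in at about 46 s, inside the 72 s limit.

- **Hooking:** the camera put the crossbar about 8 mm to the tank's +x side. By touch, at about 1.5 N, I found it nearer 10 mm. While the basket hung, the wrist read about 5 to 6 N vertically, rod included.
- **Basket:** it looked level from above, and the network put its visible surface at (510, -296), against a tray centre of about (511, -287). It came down slowly, with no jump in the wrist force.
- **Rod:** it met the tines at the TCP height where I first gripped it (131.7 against 131.8 mm). In both cameras it looks upright in the fork. The gripper is open and clear of everything.
- **Not confirmed:**
  - The arm hid the tray in the scene camera, so only the top view shows the basket's final position.
  - The final network check found the beaker within 1 mm of its start, but missed the bottle. Its one report for the bottle was the beaker's position. I never moved near the bottle.

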